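# Refit the masala dabba's spice cups

### The job

Put the four washed, low, open steel spice cups back into the open masala dabba: the wide, medium and small round cups and the square cup each go upright and flat inside the one seat rim of their own shape and size. Set each one down rather than dropping it, and leave the tall tumbler and the lidded tin standing where they are.

Things in the scene. Friction and masses are not known exactly. Their poses are not given: they have to be found in the camera images.
- cup_wide: Spice cup, wide size: low open round plain-steel cup with straight sides, 62 mm outside diameter, 38 mm high, wall 2.5 mm, light (under 0.1 kg), empty, upright on the worktop (z = 0) ahead or to the left of the robot, place shuffled with the other loose things. Origin at the centre of its underside, z up.
- cup_medium: Spice cup, medium size: low open round plain-steel cup with straight sides, 50 mm outside diameter, 38 mm high, wall 2.5 mm, light (under 0.1 kg), empty, upright on the worktop (z = 0) ahead or to the left of the robot, place shuffled with the other loose things. Origin at the centre of its underside, z up.
- cup_small: Spice cup, small size: low open round plain-steel cup with straight sides, 38 mm outside diameter, 38 mm high, wall 2.5 mm, light (under 0.1 kg), empty, upright on the worktop (z = 0) ahead or to the left of the robot, place shuffled with the other loose things. Origin at the centre of its underside, z up.
- cup_square: Spice cup, square: low open plain-steel cup 44 x 44 mm outside, 38 mm high, wall 2.5 mm, light, empty, upright on the worktop, place shuffled with the others, turned at random. Origin at the centre of its underside, x and y square to its faces, z up.
- seat_wide: Round seat for the wide cup in the masala dabba: low black rubber rim on the tin's floor, 78 mm inside diameter, 3 mm thick, 5 mm high, fixed. Origin at its centre on the tin's floor (4 mm above the worktop), where the middle of the cup's underside belongs; z up. The tin: open, round, steel, 230 mm across, wall 3 mm thick and 36 mm high, fixed, on the robot's right.
- seat_medium: Round seat for the medium cup in the masala dabba: low black rubber rim on the tin's floor, 66 mm inside diameter, 3 mm thick, 5 mm high, fixed. Origin at its centre on the tin's floor (4 mm above the worktop), where the middle of the cup's underside belongs; z up. The four seats lie 67 mm from the tin's centre, 90 degrees apart: facing pairs average to its centre.
- seat_small: Round seat for the small cup in the masala dabba: low black rubber rim on the tin's floor, 54 mm inside diameter, 3 mm thick, 5 mm high, fixed. Origin at its centre on the tin's floor (4 mm above the worktop), where the middle of the cup's underside belongs; z up. Which seat is where in the tin, and the tin's turn, change each time.
- seat_square: Square seat for the square cup in the masala dabba: low black rubber rim on the tin's floor, 60 x 60 mm inside, 3 mm thick, 5 mm high, fixed. Origin at its centre on the tin's floor (4 mm above the worktop); x and y square to its sides, one of them pointing to the tin's centre; z up.
- tumbler: Steel drinking tumbler, does not belong: open and round like the cups but clearly taller, 72 mm high, 42 mm diameter at the foot and 53 mm at the rim. Origin at the centre of its underside, z up. Stays where it is.
- lidded_tin: Small closed round steel tin with a flat lid and a small ball knob, does not belong: 51 mm diameter, 57 mm high to the top of the knob. Origin at the centre of its underside, z up. Stays where it is.
Not all that is in view belongs to the job. Leave any orange or purple look-alike of the cup_wide alone.

How it is judged:
By the outcome, as a careful person would: the job done as asked, in the order asked, and still so for the second after the job is handed in, with the robot touching nothing.
It also fails if it takes over 102 s, if anything falls off the work surface, if the arm or the gripper's body presses on something with over 40 N, if the wrist force passes 120 N, or if a joint passes its speed limit or range.

### The arm

A 7-joint arm with a two-finger parallel gripper is mounted at the origin on the work surface. World frame = base frame: x ahead of the robot, y to its left, z up, the work surface at z = 0. Lengths are in m, angles in rad, forces in N, time in s.
With the tool pointing down it reaches from about 0.35 to 0.9 m from the base axis. Payload 19.9 kg.
Tool frame: the origin (TCP) lies midway between the tips of the shut fingers; the grasp point (between the pads) lies bot.grip_depth behind it (bot.grip_depth is the distance from the TCP to the grasp point, in m); z points along the fingers, y is the line along which they close (so a half turn about z gives the same grasp; the last joint's range is limited). The gripper opens to 85 mm and grips with 20 to 120 N. Pads are 22 mm wide; open, the fingers measure 114 mm over their backs; the gripper's body (76 mm by 85 mm) begins 54 mm behind the grasp point. The pads swing forward as they close: fully open they stand 13 mm farther back than shut.
Start: joints at [1.063, 0.417, -0.01, 1.614, 0.005, 1.111, -0.053], TCP at [0.281, -0.558, 0.231] pointing down, gripper open.
Joint ranges: [-2.81, 2.81], [-0.39, 2.02], [-1.27, 1.25], [0.06, 2.57], [-1.19, 4.33], [0.19, 2], [-2.82, 2.82]. Speed limits (rad/s): [1.89, 1.89, 2.39, 2.39, 3.01, 3.01, 3.01].

### API

Orientations are given as a unit quaternion [x, y, z, w].
In Python, from rig import bot, grab_frame, job, look_for, regions_of gives the robot as it stands. The module is installed in compiled form; this text tells all that it offers.
- The arm moves only by the shell command python3 -m jog 'ROWS'. ROWS is a JSON object of lists of equal length, an entry for each row: "grip": the opening, from 0 (shut) to 1 (fully open); "linear": the shift along the tool's x, y, z in m, a list of three; "twist": the turn about the tool's z in degrees. In form: {"grip": [grip, ...], "linear": [[tx, ty, tz], ...], "twist": [twist, ...]}. A call has 1 to 10 rows; each row is the pose to reach, as a shift and turn from the pose commanded when the call began, along the tool's axes at that moment; what a row does not reach only later rows make up. A row lasts 1/12 s, in which the tool goes at most 41.7 mm and 7.16 degrees, less where a joint would pass 70% of its speed; a pose out of reach is approached as far as the arm can. A call with a gripper value outside its range is refused whole. The fingers move at their own pace and stop on an object; the grip force is fixed at half the most. Time passes only in rows, so rows that repeat a pose let the fingers close. It gives the time, the measured TCP pose, the force, the opening and the grip force at its end, in the units of the state.
- bot.observe(): the state, without advancing time (a new reading comes with each control period).
- grab_frame(name): name is "scene" or "top" or "wrist"; returns a dict with "frame" (384x512x3 uint8, blue, green, red), "K" (3x3 intrinsics, pixels), "R" (3x3) and "t" (3): a world point X has camera coordinates R X + t; the wrist camera has in their place "hand_eye" (4x4, takes a point from camera to tool coordinates, whose origin is the TCP and whose axes are the flange's). Camera axes: x right, y down, z forward; pixel columns grow to the right and rows downward; lengths in m; the calibration is good to about 2 mm. A picture is of the moment at which its call begins: read the wrist's pose just before it. There is no depth.
- job.sign_off(): hands the job in; it is judged then, once.
Trained networks look in a picture, given as the dict that the camera call returned (one of the last four; its "shot" number tells which), for a name from the list of things; names that differ only in an ending like _2 or _b are one class to them, and where a whole thing is asked for, a point or a joint stands for the part that bears it (a point fixed in the world has none). Each returns a list of dicts, best first, with "p" (0 to 1); they miss things now and then, are a little off and sometimes report something else, mostly with a low value. They report only what shows in the picture. A call takes as long as a camera call. They do not tell look-alikes from the thing itself.
- look_for(picture, query): "bbox" ([left, top, right, bottom] in pixels, round what is visible of it).
- regions_of(picture, query): "region" (384x512 bool, what is visible of it) and "bbox" ([left, top, right, bottom] in pixels, round what is visible of it).
The state is a dict: "time_s": time; "joints": joint angles; "qd": joint speeds; "joint_torque": joint torques, N m; "ee_pos": TCP position; "ee_rot": TCP orientation; "force": force on the tool from outside, world axes, zero at the start; "moment": the same for the moment, N m; "grip_width": opening from 0.0 (shut) to 1.0 (fully open); "grip_force": force on a finger pad.
Only numpy, scipy, OpenCV 4.12 (cv2) and the standard library are available. Lean on these libraries where they do the work, as an engineer would, in place of code of your own. Each camera call takes 0.05 s, during which the arm holds its last target. There are 200 camera calls.

## Working session

There is one attempt and no reset: what is moved stays moved. The work goes in short steps, Python scripts to look and compute and a shell command to move; the robot and the scene stay as the last step left them, time stands still between calls to the robot, and variables do not carry over. Pictures are saved under pics/ and viewed, at most 14 in all, crops included, and the job is handed in when it is done.

```bash
mkdir -p pics; ls; python3 - <<'E'
from rig import *
import cv2,numpy as np
s=bot.observe();print(s['time_s'],s['ee_pos'],s['ee_rot'],s['grip_width'],bot.grip_depth)
for n in("top","scene"):
    f=grab_frame(n);cv2.imwrite(f"pics/{n}0.png",f["frame"])
    print(n,np.round(f["K"],1).tolist(),np.round(f["R"],3).tolist(),np.round(f["t"],3).tolist())
E
```

```text
pics
0.0 [ 0.28055695 -0.55810552  0.23067708] [ 9.72995415e-01  2.30823672e-01 -1.83312799e-04 -5.67057477e-04] 1.0011644004142677 0.0187
top [[445.1, 0.0, 259.8], [0.0, 445.1, 185.6], [0.0, 0.0, 1.0]] [[-0.008, -0.999, -0.031], [-0.985, 0.013, -0.169], [0.17, 0.029, -0.985]] [0.064, 0.564, 0.942]
scene [[442.6, 0.0, 255.0], [0.0, 442.6, 187.4], [0.0, 0.0, 1.0]] [[0.512, 0.859, -0.024], [0.519, -0.332, -0.788], [-0.684, 0.391, -0.616]] [-0.328, -0.246, 1.47]
```

View pics/top0.png

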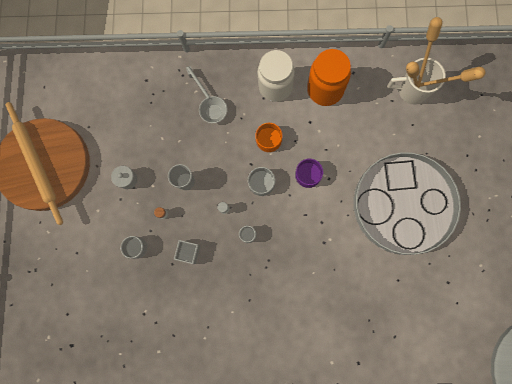

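View pics/scene0.png

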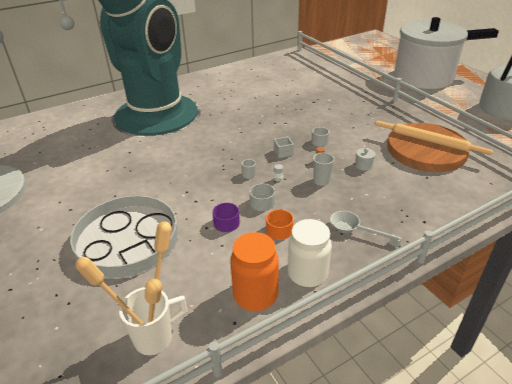

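The top view shows these things:
- **Cups:** wide at about (261,181), medium at about (132,247), square at about (186,252), small at about (247,234).
- **Not to be moved:** tumbler at about (180,176), lidded tin at about (122,177), and the orange (269,137) and purple (309,173) look-alikes. There is also small clutter at (223,207) and (160,212).
- **Dabba:** centre at about (408,203), with seats at (400,175) square, (434,201) small, (408,233) medium and (375,207) wide.

The scene view confirms which one is tall: the tumbler shows at (322,168).

```bash
cat > h.py <<'E'
from rig import bot, grab_frame, look_for, regions_of
import numpy as np, cv2, json
from scipy.optimize import minimize, least_squares
a=np.linspace(0,2*np.pi,60,endpoint=False)
def ring(r,z): return np.c_[r*np.cos(a),r*np.sin(a),0*a+z]
def sq(h,z): return np.array([[i*h,j*h,z] for i,j in((1,1),(1,-1),(-1,-1),(-1,1))],float)
M={'cup_wide':np.r_[ring(.031,0),ring(.031,.038)],'cup_medium':np.r_[ring(.025,0),ring(.025,.038)],
'cup_small':np.r_[ring(.019,0),ring(.019,.038)],'cup_square':np.r_[sq(.022,0),sq(.022,.038)],
'tumbler':np.r_[ring(.021,0),ring(.0265,.072)],'lidded_tin':np.r_[ring(.0255,0),ring(.0255,.045)],
'seat_wide':ring(.042,.009),'seat_medium':ring(.036,.009),'seat_small':ring(.030,.009),'seat_square':sq(.033,.009)}
def proj(f,X):
    c=X@np.array(f["R"]).T+np.array(f["t"]); p=c@np.array(f["K"]).T; return p[:,:2]/p[:,2:]
def ray(f,uv,z):
    R=np.array(f["R"]);d=R.T@np.linalg.inv(f["K"])@[*uv,1];o=-R.T@np.array(f["t"]);return (o+d*(z-o[2])/d[2])[:2]
def place(n,p):
    c,s=np.cos(p[2]),np.sin(p[2]);return M[n]@np.array([[c,s,0],[-s,c,0],[0,0,1]])+[p[0],p[1],0]
def box(uv): return np.r_[uv.min(0),uv.max(0)]
def hull(mask):
    c=max(cv2.findContours(mask.astype(np.uint8),0,2)[0],key=cv2.contourArea);return cv2.convexHull(c)
def fit(f,n,mask):
    m=np.zeros((384,512),np.uint8);ys,xs=np.nonzero(mask)
    pts=cv2.convexHull(np.c_[xs,ys].astype(np.int32));cv2.fillPoly(m,[pts],255)
    S=4
    def cost(p):
        q=np.zeros_like(m);h=cv2.convexHull((place(n,p)).astype(np.float32)[:,:2]) if 0 else cv2.convexHull(proj(f,place(n,p)).astype(np.float32))
        big=np.zeros((384*S,512*S),np.uint8);cv2.fillPoly(big,[np.round((h+.5)*S).astype(np.int32)],255)
        q=cv2.resize(big,(512,384),interpolation=cv2.INTER_AREA)
        return np.abs(q.astype(float)-m).sum()/m.sum()
    x0=ray(f,[xs.mean(),ys.mean()],M[n][:,2].mean());best=None
    for y in ([0,.4,.8,1.2] if 'square' in n else [0]):
        r=minimize(cost,[*x0,y],method='Nelder-Mead',options=dict(initial_simplex=[[x0[0],x0[1],y],[x0[0]+.006,x0[1],y],[x0[0],x0[1]+.006,y],[x0[0],x0[1],y+.25]],xatol=2e-4,fatol=1e-4))
        if best is None or r.fun<best.fun:best=r
    return best.x,best.fun
def go(x,y,z,ang=None):
    """shift/twist (tool axes) to TCP x,y,z with closing line at ang deg (mod 180)"""
    s=bot.observe();from scipy.spatial.transform import Rotation as Ro
    R=Ro.from_quat(s['ee_rot']).as_matrix();l=R.T@(np.array([x,y,z])-s['ee_pos'])
    yaw=np.degrees(np.arctan2(R[1,1],R[0,1]));tw=0
    if ang is not None: tw=-((ang-yaw+90)%180-90)
    print('pos',np.round(s['ee_pos'],4),'yawY',round(yaw,1),'j7',round(s['joints'][6],2),'linear',np.round(l,4).tolist(),'twist',round(tw,1),'dist',round(np.linalg.norm(l),3))
E
python3 - <<'E'
from h import *
for c in("top","scene"):
    f=grab_frame(c)
    for n in M:
        if c=="scene" and 'seat' in n: continue
        for d in regions_of(f,n)[:3]:
            x,e=fit(f,n,d["region"]);print(c,n,round(d["p"],2),d["bbox"],np.round(x[:2],4),round(np.degrees(x[2])%90,1),'err',round(e,3))
E
```

```text
top cup_wide 0.74 [246.7, 166.5, 272.0, 200.6] [0.5802 0.0574] 89.1 err 0.043
top cup_wide 0.72 [256.5, 118.6, 280.6, 152.4] [0.6849 0.0395] 8.3 err 0.049
top cup_wide 0.65 [292.2, 159.0, 320.9, 187.7] [ 0.598  -0.0522] 6.6 err 0.039
top cup_medium 0.72 [119.6, 238.0, 148.9, 260.2] [0.4326 0.3467] 85.4 err 0.044
top cup_medium 0.28 [168.1, 161.6, 197.4, 192.6] [0.5934 0.2439] 85.0 err 0.124
top cup_small 0.76 [236.5, 225.5, 255.5, 242.5] [0.4592 0.0888] 9.8 err 0.288
top cup_square 0.82 [175.6, 237.2, 200.6, 265.4] [0.4218 0.2257] 76.6 err 0.076
top tumbler 0.61 [168.6, 163.3, 199.1, 187.6] [0.586  0.2354] 19.1 err 0.04
top lidded_tin 0.9 [111.1, 165.7, 133.6, 188.3] [0.5926 0.3754] 86.1 err 0.085
top lidded_tin 0.41 [363.8, 185.7, 394.3, 224.3] [ 0.518  -0.2079] 26.3 err 0.388
top lidded_tin 0.18 [237.0, 225.9, 255.3, 243.0] [0.4546 0.0867] 14.7 err 0.915
top seat_wide 0.41 [362.0, 189.3, 392.7, 224.9] [ 0.5205 -0.202 ] 14.0 err 0.274
top seat_square 0.58 [412.3, 173.2, 415.6, 170.4] [ 0.604  -0.2868] 39.2 err 405.504
scene cup_wide 0.97 [252.8, 182.6, 279.6, 210.2] [0.5818 0.0567] 15.1 err 0.144
scene cup_wide 0.76 [213.4, 202.4, 241.6, 234.6] [ 0.6007 -0.0538] 6.2 err 0.068
scene cup_wide 0.58 [264.9, 210.1, 294.4, 239.7] [0.686  0.0395] 14.2 err 0.12
scene cup_medium 0.51 [313.8, 125.9, 330.4, 143.9] [0.4357 0.3469] 75.0 err 0.14
scene cup_small 0.51 [242.4, 158.9, 256.6, 178.8] [0.4621 0.0884] 77.5 err 0.049
scene cup_square 0.84 [272.9, 135.6, 294.2, 157.8] [0.4238 0.2235] 76.0 err 0.051
scene tumbler 0.87 [314.1, 151.3, 334.7, 186.1] [0.5904 0.233 ] 12.6 err 0.063
scene lidded_tin 0.73 [356.6, 145.9, 379.3, 169.3] [0.5964 0.3719] 0.1 err 0.131
```

```bash
python3 - <<'E'
from h import *
f=grab_frame("top");g=f["frame"].max(2)
m=np.zeros_like(g);cv2.circle(m,(408,203),51,255,-1)
d=((g<75)&(m>0)).astype(np.uint8)
k,l,st,ce=cv2.connectedComponentsWithStats(d,connectivity=8)
for i in range(1,k):
    if st[i,4]>15: print(i,st[i],ce[i].round(1))
# joint fit by distance transform: sample rim mid lines
dt=cv2.distanceTransform(1-d,cv2.DIST_L2,5)
th0={'seat_wide':90,'seat_square':0,'seat_small':-90,'seat_medium':180}
def pts(p):
    P=[]
    for n,b in th0.items():
        t=np.radians(b)+p[2];c=p[:2]+.067*np.array([np.cos(t),np.sin(t)])
        r={'seat_wide':.0405,'seat_medium':.0345,'seat_small':.0285}.get(n)
        if r: q=ring(r,.008)
        else:
            s=np.linspace(-1,1,15)*.0315;h=.0315
            q=np.r_[np.c_[s,0*s+h],np.c_[s,0*s-h],np.c_[0*s+h,s],np.c_[0*s-h,s]];q=np.c_[q,0*q[:,0]+.008]
            cs,sn=np.cos(t),np.sin(t);q=q@np.array([[cs,sn,0],[-sn,cs,0],[0,0,1]])
        P.append(q+[*c,0])
    return np.vstack(P)
def cost(p):
    u=proj(f,pts(p)).astype(np.float32);v=cv2.remap(dt,u[:,:1],u[:,1:],cv2.INTER_LINEAR);return np.minimum(v,4).mean()
c0=ray(f,(407,204),.008);best=min((minimize(cost,[*c0,np.radians(t)],method='Nelder-Mead',options=dict(initial_simplex=[[c0[0],c0[1],np.radians(t)],[c0[0]+.01,c0[1],np.radians(t)],[c0[0],c0[1]+.01,np.radians(t)],[c0[0],c0[1],np.radians(t+10)]])) for t in range(-40,45,10)),key=lambda r:r.fun)
p=best.x;print('tin',p[:2].round(4),np.degrees(p[2]),best.fun)
for n,b in th0.items():
    t=np.radians(b)+p[2];c=p[:2]+.067*np.array([np.cos(t),np.sin(t)]);print(n,c.round(4),'radial',np.degrees(t).round(1))
im=cv2.resize(f["frame"][140:275,100:470],None,fx=2.1,fy=2.1,interpolation=cv2.INTER_CUBIC)
u=((proj(f,pts(p))-[100,140]+.5)*2.1).astype(int)
for q in u: cv2.circle(im,tuple(int(v) for v in q),0,(0,0,255),-1)
for n,x in dict(cup_wide=(.581,.057,0),cup_medium=(.434,.3468,0),cup_small=(.461,.0887,0),cup_square=(.4228,.2246,np.radians(76.3))).items():
    for q in ((proj(f,place(n,x))-[100,140]+.5)*2.1).astype(int): cv2.circle(im,tuple(int(v) for v in q),1,(0,255,0),-1)
cv2.imwrite("pics/crop1.png",im)
E
```

```text
4 [384 160  33  31 144] [400.1 175. ]
5 [358 189  35  18  63] [376.5 194.1]
6 [422 189  25  25  62] [437.4 197.8]
7 [421 198  14  17  31] [425.5 208. ]
9 [360 214  32  11  49] [374.7 220.7]
10 [393 218  32  31 110] [408.5 233.1]
tin [ 0.5253 -0.269 ] 4.2958678019737215 0.2814970314502716
seat_wide [ 0.5203 -0.2022] radial 94.3
seat_square [ 0.5921 -0.264 ] radial 4.3
seat_small [ 0.5303 -0.3358] radial -85.7
seat_medium [ 0.4585 -0.274 ] radial 184.3
```

View pics/crop1.png

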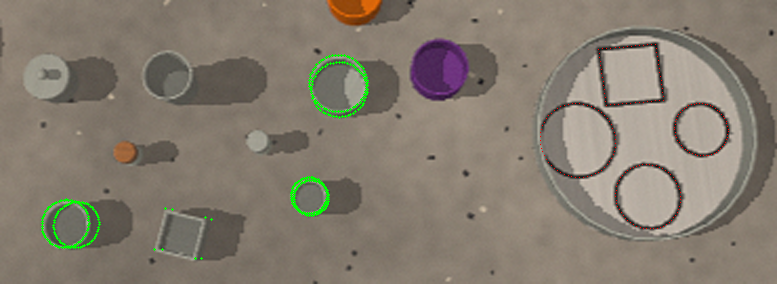

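Could be mistaken for the cups:
- **For the wide cup:** the orange cup at (269,137) and the purple cup at (309,173). The plain-steel one at (261,181) is right.
- **For the medium cup:** the tumbler at (180,176) and the lidded tin at (122,177). The low open one at (132,247) is right.

The crop confirms the choice. The green cup models and red seat models overlay their things, and the rims match the pictured ones. I'll start with the wide cup, closing the fingers along the tangent of its seat at 4.3°.

```bash
python3 -c "
from h import *
go(.581,.057,.13,4.3)"
```

```text
pos [ 0.2807 -0.5584  0.2313] yawY -63.3 j7 -0.05 linear [0.5447, -0.4149, 0.1012] twist -67.6 dist 0.692
```

```bash
python3 -m jog '{"grip":[1,1,1,1,1,1,1,1,1,1],"linear":[[0.545,-0.415,0.1],[0.545,-0.415,0.1],[0.545,-0.415,0.1],[0.545,-0.415,0.1],[0.545,-0.415,0.1],[0.545,-0.415,0.1],[0.545,-0.415,0.1],[0.545,-0.415,0.1],[0.545,-0.415,0.1],[0.545,-0.415,0.1]],"twist":[-67.6,-67.6,-67.6,-67.6,-67.6,-67.6,-67.6,-67.6,-67.6,-67.6]}'; python3 -c "
from h import *
go(.581,.057,.13,4.3)"
```

```text
time_s: 1.88
ee_pos: [0.4621, -0.1861, 0.1712]
ee_rot: [0.677, 0.736, 0.0, 0.0]
force: [1.6, -1.3, -0.3]
grip_width: 1.001
grip_force: 0.0
pos [ 0.4621 -0.1861  0.1712] yawY 4.7 j7 0.27 linear [0.2326, 0.1384, 0.0411] twist 0.4 dist 0.274
```

```bash
python3 -m jog '{"grip":[1,1,1,1,1,1,1,1,1],"linear":[[0.232,0.138,0.041],[0.232,0.138,0.041],[0.232,0.138,0.041],[0.232,0.138,0.041],[0.232,0.138,0.041],[0.232,0.138,0.041],[0.232,0.138,0.041],[0.232,0.138,0.041],[0.232,0.138,0.041]],"twist":[0,0,0,0,0,0,0,0,0]}'; python3 - <<'E'
from h import *
from scipy.spatial.transform import Rotation as Ro
go(.581,.057,.008,4.3)
s=bot.observe();f=grab_frame("wrist");cv2.imwrite("pics/w1.png",f["frame"])
T=np.eye(4);T[:3,:3]=Ro.from_quat(s['ee_rot']).as_matrix();T[:3,3]=s['ee_pos'];C=np.linalg.inv(T@np.array(f["hand_eye"]));f["R"],f["t"]=C[:3,:3],C[:3,3]
for d in regions_of(f,"cup_wide")[:3]:
    x,e=fit(f,"cup_wide",d["region"]);print(round(d["p"],2),d["bbox"],x.round(4),e)
E
```

```text
time_s: 2.63
ee_pos: [0.5819, 0.0552, 0.1296]
ee_rot: [0.679, 0.734, -0.0, -0.0]
force: [-0.5, -0.5, -0.3]
grip_width: 1.005
grip_force: 0.0
pos [0.5819 0.0552 0.1296] yawY 4.4 j7 -0.29 linear [0.0018, -0.0006, 0.1217] twist 0.1 dist 0.122
0.86 [216.7, 158.1, 289.5, 241.1] [ 0.5792  0.0554 -0.0299] 0.0179856888992156
0.82 [231.1, 264.3, 300.8, 339.6] [ 0.597  -0.0531 -0.0594] 0.0572130249305311
0.71 [326.4, 186.9, 413.6, 262.8] [0.684  0.0376 0.2838] 0.05683300538166648
```

View pics/w1.png

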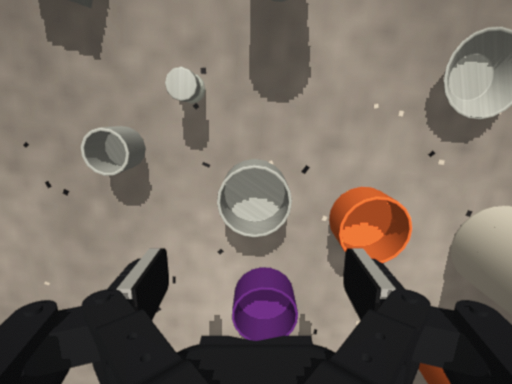

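The wrist view shows the plain steel wide cup at (255,200), between the fingers' line. The orange cup (372,225) and purple cup (265,303) are clear. All three estimates agree within 3 mm, so I'm going down.

```bash
python3 -m jog '{"grip":[1,1,1,1,1,0,0,0,0,0],"linear":[[0.001,-0.002,0.04],[0.001,-0.002,0.08],[0.001,-0.002,0.11],[0.001,-0.002,0.121],[0.001,-0.002,0.121],[0.001,-0.002,0.121],[0.001,-0.002,0.121],[0.001,-0.002,0.121],[0.001,-0.002,0.121],[0.001,-0.002,0.121]],"twist":[0,0,0,0,0,0,0,0,0,0]}'; python3 -m jog '{"grip":[0,0],"linear":[[0,0,0],[0,0,0]],"twist":[0,0]}'; python3 -c "
from h import *
go(.5203,-.2022,.13,4.3)"
```

```text
time_s: 3.57
ee_pos: [0.5811, 0.0544, 0.0118]
ee_rot: [0.68, 0.733, 0.001, 0.001]
force: [-5.3, -1.2, 13.8]
grip_width: 0.72
grip_force: 62.1
time_s: 3.73
ee_pos: [0.5811, 0.0544, 0.0118]
ee_rot: [0.68, 0.733, 0.001, 0.001]
force: [-3.7, -1.3, 13.0]
grip_width: 0.718
grip_force: 62.1
pos [0.5811 0.0544 0.0118] yawY 4.3 j7 -0.38 linear [-0.2515, -0.0793, -0.1183] twist -0.0 dist 0.289
```

```bash
python3 -m jog '{"grip":[0,0,0,0,0,0,0,0,0,0],"linear":[[0,0,-0.02],[0,0,-0.06],[-0.01,-0.003,-0.1],[-0.04,-0.012,-0.12],[-0.08,-0.025,-0.12],[-0.12,-0.038,-0.12],[-0.16,-0.05,-0.12],[-0.2,-0.063,-0.12],[-0.235,-0.074,-0.12],[-0.251,-0.079,-0.12]],"twist":[0,0,0,0,0,0,0,0,0,0]}'; python3 -m jog '{"grip":[0,0,0],"linear":[[0,0,0],[0,0,0],[0,0,0]],"twist":[0,0,0]}'; python3 - <<'E'
from h import *
from scipy.spatial.transform import Rotation as Ro
go(.5203,-.2022,.016,4.3)
print(bot.observe()['force'],bot.observe()['grip_width'])
f=grab_frame("scene");cv2.imwrite("pics/s1.png",f["frame"])
E
```

```text
time_s: 4.57
ee_pos: [0.5184, -0.2074, 0.131]
ee_rot: [0.682, 0.731, -0.001, 0.002]
force: [-0.5, -1.0, -0.6]
grip_width: 0.712
grip_force: 65.4
time_s: 4.82
ee_pos: [0.5204, -0.201, 0.1304]
ee_rot: [0.68, 0.733, 0.0, 0.001]
force: [0.7, 0.6, -1.9]
grip_width: 0.715
grip_force: 65.4
pos [ 0.5204 -0.201   0.1304] yawY 4.3 j7 0.19 linear [-0.0012, -0.0004, 0.1144] twist 0.0 dist 0.114
[ 0.73833332  0.59470614 -1.94006379] 0.7145736898563236
```

View pics/s1.png

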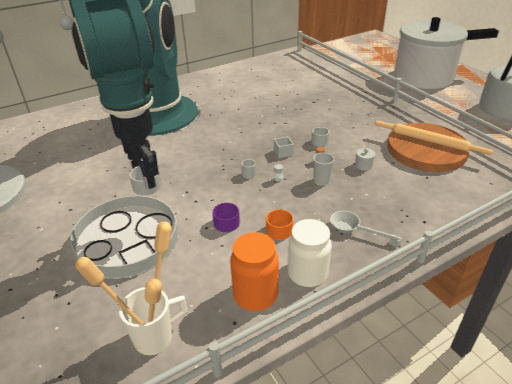

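The scene view shows the wide cup held upright at (145,178), with the rest of the scene undisturbed. I'm lowering it gently.

```bash
python3 -m jog '{"grip":[0,0,0,0,0,0,0,0,0,0],"linear":[[-0.002,0,0.03],[-0.002,0,0.06],[-0.002,0,0.085],[-0.002,0,0.1],[-0.002,0,0.107],[-0.002,0,0.11],[-0.002,0,0.112],[-0.002,0,0.114],[-0.002,0,0.116],[-0.002,0,0.116]],"twist":[0,0,0,0,0,0,0,0,0,0]}'; python3 -c "
from h import *
go(.5203,-.2035,.016,4.3)"
```

```text
time_s: 5.7
ee_pos: [0.5208, -0.2035, 0.0157]
ee_rot: [0.68, 0.733, 0.0, 0.001]
force: [-13.6, 5.7, 36.7]
grip_width: 0.712
grip_force: 68.9
pos [ 0.5208 -0.2035  0.0157] yawY 4.3 j7 0.12 linear [0.0, -0.0005, -0.0003] twist 0.0 dist 0.001
```

```bash
python3 -m jog '{"grip":[0,0,0.88,0.88,0.88,0.88,0.88,0.88,0.88,0.88],"linear":[[0,0,-0.001],[0,0,-0.001],[0,0,-0.001],[0,0,-0.001],[0,0,-0.001],[0,0,-0.001],[0,0,-0.02],[0,0,-0.055],[0,0,-0.09],[0,0,-0.12]],"twist":[0,0,0,0,0,0,0,0,0,0]}'; python3 - <<'E'
from h import *
go(.461,.0887,.13,4.3)
f=grab_frame("scene")
for d in regions_of(f,"cup_wide")[:4]: print(d["p"],d["bbox"])
E
```

```text
time_s: 6.53
ee_pos: [0.52, -0.2034, 0.1351]
ee_rot: [0.68, 0.733, 0.0, 0.0]
force: [0.2, -0.3, -0.4]
grip_width: 0.877
grip_force: 0.0
pos [ 0.52   -0.2034  0.1351] yawY 4.3 j7 0.2 linear [0.2957, -0.0369, 0.0051] twist 0.0 dist 0.298
0.9 [138.9, 203.5, 171.6, 237.6]
0.59 [263.7, 209.9, 294.3, 242.2]
```

```bash
python3 -m jog '{"grip":[1,1,1,1,1,1,1,1,1,1],"linear":[[0.296,-0.037,0.005],[0.296,-0.037,0.005],[0.296,-0.037,0.005],[0.296,-0.037,0.005],[0.296,-0.037,0.005],[0.296,-0.037,0.005],[0.296,-0.037,0.005],[0.296,-0.037,0.005],[0.296,-0.037,0.005],[0.296,-0.037,0.005]],"twist":[0,0,0,0,0,0,0,0,0,0]}'; cat >> h.py <<'E'
def chk(n,cams=("top",)):
    for c in cams:
        f=grab_frame(c)
        for d in regions_of(f,n)[:4]:
            x,e=fit(f,n,d["region"]);print(c,n,round(d["p"],2),np.round(d["bbox"]),x[:2].round(4),round(np.degrees(x[2])%90,1),'err',round(e,3))
    return f
def wrist(n):
    from scipy.spatial.transform import Rotation as Ro
    s=bot.observe();f=grab_frame("wrist")
    T=np.eye(4);T[:3,:3]=Ro.from_quat(s['ee_rot']).as_matrix();T[:3,3]=s['ee_pos'];C=np.linalg.inv(T@np.array(f["hand_eye"]));f["R"],f["t"]=C[:3,:3],C[:3,3]
    for d in regions_of(f,n)[:3]:
        x,e=fit(f,n,d["region"]);print('wrist',n,round(d["p"],2),np.round(d["bbox"]),x[:2].round(4),round(np.degrees(x[2])%90,1),'err',round(e,3))
    return f
E
python3 - <<'E'
from h import *
go(.461,.0887,.008,4.3);wrist('cup_small')
f=chk('cup_wide');cv2.imwrite("pics/t2.png",cv2.resize(f["frame"][140:265,340:475],None,fx=4,fy=4,interpolation=cv2.INTER_CUBIC))
E
```

```text
time_s: 7.47
ee_pos: [0.4607, 0.089, 0.1279]
ee_rot: [0.68, 0.733, -0.0, -0.0]
force: [0.2, -0.4, -1.0]
grip_width: 1.002
grip_force: 0.0
pos [0.4607 0.089  0.1279] yawY 4.4 j7 -0.39 linear [-0.0004, 0.0003, 0.1199] twist 0.1 dist 0.12
wrist cup_small 0.58 [236. 174. 281. 230.] [0.4586 0.0875] 2.2 err 0.024
top cup_wide 0.81 [362. 190. 390. 222.] [ 0.5204 -0.2014] 87.9 err 0.053
top cup_wide 0.71 [255. 120. 282. 154.] [0.6857 0.0395] 87.9 err 0.065
top cup_wide 0.59 [293. 160. 324. 190.] [ 0.597  -0.0511] 10.5 err 0.069
```

View pics/t2.png

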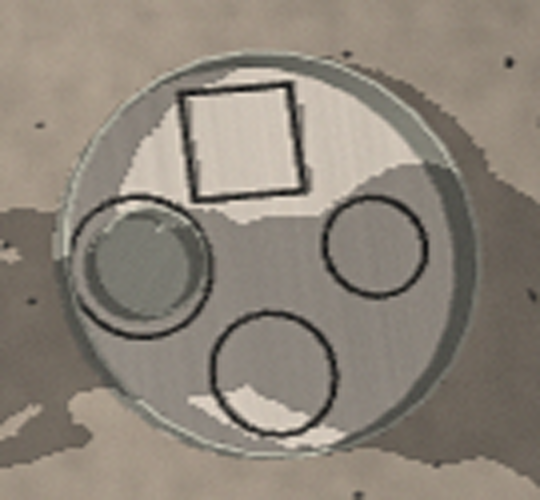

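The crop shows the wide cup inside its round rim at (145,265) of the crop, at measured (0.520, -0.201). Next is the small cup.

```bash
python3 -m jog '{"grip":[1,1,1,1,1,0,0,0,0,0],"linear":[[-0.001,0,0.04],[-0.001,0,0.08],[-0.001,0,0.107],[-0.001,0,0.117],[-0.001,0,0.117],[-0.001,0,0.117],[-0.001,0,0.117],[-0.001,0,0.117],[-0.001,0,0.117],[-0.001,0,0.117]],"twist":[0,0,0,0,0,0,0,0,0,0]}'; python3 -m jog '{"grip":[0,0,0,0,0,0],"linear":[[0,0,0],[0,0,0],[0,0,0],[0,0,0],[0,0,0],[0,0,0]],"twist":[0,0,0,0,0,0]}'; python3 -c "
from h import *
go(.5303,-.3358,.13,4.3)"
```

```text
time_s: 8.5
ee_pos: [0.4619, 0.0878, 0.0126]
ee_rot: [0.68, 0.733, 0.001, 0.001]
force: [-4.8, -2.4, 22.9]
grip_width: 0.436
grip_force: 57.4
time_s: 9.0
ee_pos: [0.4619, 0.0878, 0.0126]
ee_rot: [0.68, 0.733, 0.001, 0.001]
force: [-5.0, -2.3, 22.8]
grip_width: 0.432
grip_force: 57.5
pos [0.4619 0.0878 0.0126] yawY 4.3 j7 -0.55 linear [-0.4275, 0.0369, -0.1171] twist -0.0 dist 0.445
```

```bash
python3 -m jog '{"grip":[0,0,0,0,0,0,0,0,0,0],"linear":[[0,0,-0.02],[0,0,-0.06],[-0.01,0.001,-0.1],[-0.04,0.003,-0.12],[-0.08,0.007,-0.12],[-0.12,0.01,-0.12],[-0.16,0.014,-0.12],[-0.2,0.017,-0.12],[-0.24,0.021,-0.12],[-0.28,0.024,-0.12]],"twist":[0,0,0,0,0,0,0,0,0,0]}'; python3 -m jog '{"grip":[0,0,0,0,0,0,0,0],"linear":[[-0.04,0.003,0],[-0.08,0.007,0],[-0.12,0.01,0],[-0.14,0.012,0],[-0.147,0.012,0],[-0.147,0.012,0],[-0.147,0.012,0],[-0.147,0.012,0]],"twist":[0,0,0,0,0,0,0,0]}'; python3 -c "
from h import *
go(.5303,-.3358,.0165,4.3)"
```

```text
time_s: 9.83
ee_pos: [0.5059, -0.1919, 0.1321]
ee_rot: [0.68, 0.733, 0.0, 0.001]
force: [1.7, 0.8, 0.5]
grip_width: 0.434
grip_force: 60.3
time_s: 10.5
ee_pos: [0.5291, -0.3336, 0.1315]
ee_rot: [0.68, 0.734, 0.0, -0.0]
force: [0.2, 0.9, -0.4]
grip_width: 0.435
grip_force: 60.3
pos [ 0.5291 -0.3336  0.1315] yawY 4.4 j7 0.4 linear [-0.0023, 0.001, 0.115] twist 0.1 dist 0.115
```

```bash
python3 -m jog '{"grip":[0,0,0,0,0,0,0,0,0,0],"linear":[[-0.002,0.001,0.03],[-0.002,0.001,0.06],[-0.002,0.001,0.085],[-0.002,0.001,0.1],[-0.002,0.001,0.106],[-0.002,0.001,0.109],[-0.002,0.001,0.111],[-0.002,0.001,0.113],[-0.002,0.001,0.1145],[-0.002,0.001,0.1145]],"twist":[0,0,0,0,0,0,0,0,0,0]}'; python3 -c "
from h import *
go(.5303,-.3358,.0165,4.3)"
```

```text
time_s: 11.33
ee_pos: [0.5302, -0.3374, 0.0171]
ee_rot: [0.68, 0.733, 0.0, 0.0]
force: [0.1, -1.1, -0.9]
grip_width: 0.431
grip_force: 60.3
pos [ 0.5302 -0.3374  0.0171] yawY 4.3 j7 0.34 linear [0.0016, 0.0002, 0.0006] twist -0.0 dist 0.002
```

```bash
python3 -m jog '{"grip":[0,0,0,0],"linear":[[0.001,0,0.001],[0.001,0,0.002],[0.001,0,0.002],[0.001,0,0.002]],"twist":[0,0,0,0]}'
```

```text
time_s: 11.67
ee_pos: [0.5303, -0.3372, 0.0167]
ee_rot: [0.68, 0.733, -0.0, 0.001]
force: [-9.0, 1.1, 24.6]
grip_width: 0.432
grip_force: 62.9
```

```bash
python3 -m jog '{"grip":[0,0.65,0.65,0.65,0.65,0.65,0.65,0.65,0.65,0.65],"linear":[[0,0,-0.001],[0,0,-0.001],[0,0,-0.001],[0,0,-0.001],[0,0,-0.001],[0,0,-0.001],[0,0,-0.02],[0,0,-0.055],[0,0,-0.09],[0,0,-0.12]],"twist":[0,0,0,0,0,0,0,0,0,0]}'; python3 - <<'E'
from h import *
go(.4228,.2246,.13,76.3)
E
```

```text
time_s: 12.5
ee_pos: [0.53, -0.336, 0.1365]
ee_rot: [0.68, 0.733, 0.0, 0.0]
force: [0.2, -0.8, -0.0]
grip_width: 0.652
grip_force: 0.0
pos [ 0.53   -0.336   0.1365] yawY 4.3 j7 0.4 linear [0.5671, -0.0648, 0.0065] twist -72.0 dist 0.571
```

```bash
python3 -m jog '{"grip":[1,1,1,1,1,1,1,1,1,1],"linear":[[0.567,-0.065,0.006],[0.567,-0.065,0.006],[0.567,-0.065,0.006],[0.567,-0.065,0.006],[0.567,-0.065,0.006],[0.567,-0.065,0.006],[0.567,-0.065,0.006],[0.567,-0.065,0.006],[0.567,-0.065,0.006],[0.567,-0.065,0.006]],"twist":[-72,-72,-72,-72,-72,-72,-72,-72,-72,-72]}'; python3 - <<'E'
from h import *
go(.4228,.2246,.13,76.3)
E
```

```text
time_s: 13.33
ee_pos: [0.4509, 0.0747, 0.1304]
ee_rot: [0.12, 0.993, -0.0, 0.0]
force: [0.6, 0.3, -0.5]
grip_width: 0.993
grip_force: 0.0
pos [0.4509 0.0747 0.1304] yawY 76.2 j7 0.77 linear [0.0629, 0.139, 0.0004] twist -0.1 dist 0.153
```

```bash
python3 -m jog '{"grip":[1,1,1,1,1,1,1],"linear":[[0.063,0.138,0],[0.063,0.138,0],[0.063,0.138,0],[0.063,0.138,0],[0.063,0.138,0],[0.063,0.138,0],[0.063,0.138,0]],"twist":[0,0,0,0,0,0,0]}'; python3 - <<'E'
from h import *
go(.4228,.2246,.01,76.3);f=wrist('cup_square');chk('cup_small');chk('cup_square',("scene",))
E
```

```text
time_s: 13.92
ee_pos: [0.4242, 0.2216, 0.1301]
ee_rot: [0.123, 0.992, -0.0, -0.0]
force: [-0.5, -0.7, 0.2]
grip_width: 1.003
grip_force: 0.0
pos [0.4242 0.2216 0.1301] yawY 75.9 j7 0.42 linear [0.002, 0.0026, 0.1201] twist -0.4 dist 0.12
top cup_small 0.59 [423. 191. 448. 210.] [ 0.5297 -0.3347] 2.1 err 0.114
top cup_small 0.51 [395. 220. 426. 251.] [ 0.4603 -0.2773] 23.2 err 0.563
scene cup_square 0.64 [271. 135. 295. 159.] [0.4231 0.2241] 77.3 err 0.065
```

```bash
python3 -m jog '{"grip":[1,1,1,1,1,0,0,0,0,0],"linear":[[0.001,0.0025,0.04],[0.001,0.0025,0.08],[0.001,0.0025,0.107],[0.001,0.0025,0.119],[0.001,0.0025,0.119],[0.001,0.0025,0.119],[0.001,0.0025,0.119],[0.001,0.0025,0.119],[0.001,0.0025,0.119],[0.001,0.0025,0.119]],"twist":[-0.4,-0.4,-0.4,-0.4,-0.4,-0.4,-0.4,-0.4,-0.4,-0.4]}'; python3 -m jog '{"grip":[0,0,0,0,0],"linear":[[0,0,0],[0,0,0],[0,0,0],[0,0,0],[0,0,0]],"twist":[0,0,0,0,0]}'; python3 -c "
from h import *
go(.5921,-.264,.13,94.3)"
```

```text
time_s: 15.05
ee_pos: [0.4247, 0.2251, 0.0128]
ee_rot: [0.119, 0.993, 0.0, 0.001]
force: [-2.2, -2.4, 18.3]
grip_width: 0.503
grip_force: 58.9
time_s: 15.47
ee_pos: [0.4247, 0.2251, 0.0128]
ee_rot: [0.119, 0.993, 0.0, 0.001]
force: [-3.4, -3.3, 18.2]
grip_width: 0.503
grip_force: 58.9
pos [0.4247 0.2251 0.0128] yawY 76.3 j7 0.23 linear [-0.2788, -0.4354, -0.117] twist -18.0 dist 0.53
```

```bash
python3 -m jog '{"grip":[0,0,0,0,0,0,0,0,0,0],"linear":[[0,0,-0.02],[0,0,-0.06],[-0.005,-0.008,-0.1],[-0.021,-0.033,-0.12],[-0.043,-0.067,-0.12],[-0.065,-0.101,-0.12],[-0.086,-0.135,-0.12],[-0.108,-0.168,-0.12],[-0.129,-0.202,-0.12],[-0.151,-0.236,-0.12]],"twist":[0,0,0,0,0,0,0,0,0,0]}'; python3 -c "
from h import *
go(.5921,-.264,.13,94.3)"
```

```text
time_s: 16.3
ee_pos: [0.5149, -0.0424, 0.1323]
ee_rot: [0.119, 0.993, -0.0, 0.001]
force: [0.7, -0.6, -0.1]
grip_width: 0.503
grip_force: 62.5
pos [ 0.5149 -0.0424  0.1323] yawY 76.3 j7 1.0 linear [-0.1275, -0.197, 0.0025] twist -18.0 dist 0.235
```

```bash
python3 -m jog '{"grip":[0,0,0,0,0,0,0,0,0,0],"linear":[[-0.021,-0.033,0],[-0.042,-0.065,0],[-0.063,-0.098,0],[-0.085,-0.13,0],[-0.106,-0.163,0],[-0.12,-0.185,0],[-0.128,-0.197,0],[-0.128,-0.197,0],[-0.128,-0.197,0],[-0.128,-0.197,0]],"twist":[-6,-12,-18,-18,-18,-18,-18,-18,-18,-18]}'; python3 -c "
from h import *
go(.5921,-.264,.0165,94.3)"
```

```text
time_s: 17.13
ee_pos: [0.5922, -0.2608, 0.1318]
ee_rot: [-0.038, 0.999, 0.0, 0.0]
force: [-0.4, 0.5, -1.1]
grip_width: 0.504
grip_force: 62.3
pos [ 0.5922 -0.2608  0.1318] yawY 94.4 j7 1.63 linear [0.0004, -0.0032, 0.1153] twist 0.1 dist 0.115
```

```bash
python3 -m jog '{"grip":[0,0,0,0,0,0,0,0,0,0],"linear":[[0,-0.002,0.03],[0,-0.002,0.06],[0,-0.002,0.085],[0,-0.002,0.1],[0,-0.002,0.106],[0,-0.002,0.109],[0,-0.002,0.111],[0,-0.002,0.113],[0,-0.002,0.115],[0,-0.002,0.1165]],"twist":[0,0,0,0,0,0,0,0,0,0]}'; python3 -m jog '{"grip":[0,0],"linear":[[0,0,0],[0,0,0]],"twist":[0,0]}';python3 -c "
from h import *
go(.5921,-.264,.0165,94.3)"
```

```text
time_s: 17.97
ee_pos: [0.5931, -0.2641, 0.0168]
ee_rot: [-0.037, 0.999, -0.001, 0.0]
force: [-18.3, 3.4, 47.6]
grip_width: 0.508
grip_force: 68.4
time_s: 18.13
ee_pos: [0.5931, -0.2641, 0.0169]
ee_rot: [-0.037, 0.999, -0.001, 0.001]
force: [-9.8, 1.1, 24.4]
grip_width: 0.503
grip_force: 65.5
pos [ 0.5931 -0.2641  0.0169] yawY 94.3 j7 1.56 linear [0.001, 0.0002, 0.0004] twist -0.0 dist 0.001
```

```bash
python3 -m jog '{"grip":[0,0.7,0.7,0.7,0.7,0.7,0.7,0.7,0.7,0.7],"linear":[[0,0,-0.001],[0,0,-0.001],[0,0,-0.001],[0,0,-0.001],[0,0,-0.001],[0,0,-0.001],[0,0,-0.02],[0,0,-0.055],[0,0,-0.09],[0,0,-0.12]],"twist":[0,0,0,0,0,0,0,0,0,0]}'; python3 - <<'E'
from h import *
go(.4343,.3468,.13,94.3)
E
```

```text
time_s: 18.97
ee_pos: [0.5926, -0.2636, 0.1366]
ee_rot: [-0.038, 0.999, 0.0, 0.0]
force: [-0.1, -0.5, -0.6]
grip_width: 0.7
grip_force: 0.0
pos [ 0.5926 -0.2636  0.1366] yawY 94.3 j7 1.63 linear [0.1117, 0.6206, 0.0067] twist 0.0 dist 0.631
```

```bash
python3 -m jog '{"grip":[1,1,1,1,1,1,1,1,1,1],"linear":[[0.112,0.62,0.006],[0.112,0.62,0.006],[0.112,0.62,0.006],[0.112,0.62,0.006],[0.112,0.62,0.006],[0.112,0.62,0.006],[0.112,0.62,0.006],[0.112,0.62,0.006],[0.112,0.62,0.006],[0.112,0.62,0.006]],"twist":[0,0,0,0,0,0,0,0,0,0]}'; python3 - <<'E'
from h import *
go(.4343,.3468,.13,94.3)
E
```

```text
time_s: 19.8
ee_pos: [0.487, 0.1411, 0.1309]
ee_rot: [-0.037, 0.999, -0.0, 0.0]
force: [1.0, 0.6, -0.3]
grip_width: 1.002
grip_force: 0.0
pos [0.487  0.1411 0.1309] yawY 94.3 j7 0.9 linear [0.0371, 0.2091, 0.0008] twist -0.0 dist 0.212
```

```bash
python3 -m jog '{"grip":[1,1,1,1,1,1,1,1],"linear":[[0.037,0.208,0.001],[0.037,0.208,0.001],[0.037,0.208,0.001],[0.037,0.208,0.001],[0.037,0.208,0.001],[0.037,0.208,0.001],[0.037,0.208,0.001],[0.037,0.208,0.001]],"twist":[0,0,0,0,0,0,0,0]}'; python3 - <<'E'
from h import *
go(.4343,.3468,.01,94.3);f=wrist('cup_medium');chk('cup_square');f=chk('cup_medium',("top",));cv2.imwrite("pics/t3.png",cv2.resize(f["frame"][140:265,340:475],None,fx=4,fy=4,interpolation=cv2.INTER_CUBIC))
E
```

```text
time_s: 20.47
ee_pos: [0.4351, 0.3441, 0.1296]
ee_rot: [-0.038, 0.999, -0.0, -0.0]
force: [-0.1, -0.3, -0.5]
grip_width: 1.001
grip_force: 0.0
pos [0.4351 0.3441 0.1296] yawY 94.4 j7 0.49 linear [0.0005, 0.0027, 0.1196] twist 0.1 dist 0.12
wrist cup_medium 0.97 [225. 165. 288. 229.] [0.4321 0.3447] 8.0 err 0.024
top cup_square 0.77 [389. 164. 418. 188.] [ 0.5895 -0.2642] 3.0 err 0.079
```

View pics/t3.png

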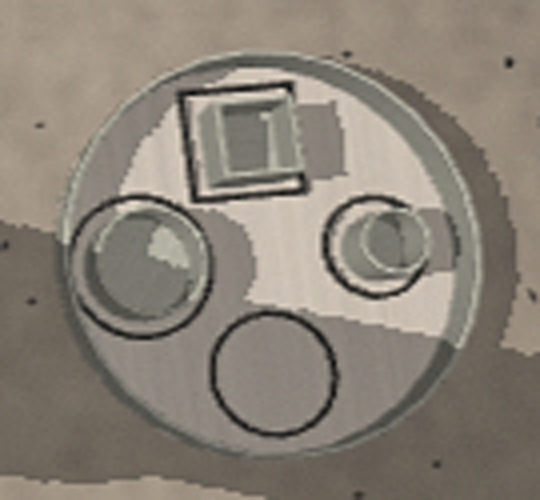

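The crop shows the square cup at (250,140), the wide at (145,265) and the small at (383,240), each standing inside its own rim. The medium cup is the last one.

```bash
python3 -m jog '{"grip":[1,1,1,1,1,0,0,0,0,0],"linear":[[0.002,0.001,0.04],[0.002,0.001,0.08],[0.002,0.001,0.107],[0.002,0.001,0.118],[0.002,0.001,0.118],[0.002,0.001,0.118],[0.002,0.001,0.118],[0.002,0.001,0.118],[0.002,0.001,0.118],[0.002,0.001,0.118]],"twist":[0,0,0,0,0,0,0,0,0,0]}'; python3 -m jog '{"grip":[0,0,0,0,0],"linear":[[0,0,0],[0,0,0],[0,0,0],[0,0,0],[0,0,0]],"twist":[0,0,0,0,0]}'; python3 -c "
from h import *
go(.4585,-.274,.13,94.3)"
```

```text
time_s: 21.6
ee_pos: [0.4341, 0.3454, 0.0139]
ee_rot: [-0.038, 0.999, 0.0, 0.001]
force: [-2.6, -4.8, 19.2]
grip_width: 0.571
grip_force: 58.9
time_s: 22.02
ee_pos: [0.4341, 0.3454, 0.0139]
ee_rot: [-0.038, 0.999, 0.0, 0.001]
force: [-2.2, -4.2, 20.0]
grip_width: 0.569
grip_force: 58.9
pos [0.4341 0.3454 0.0139] yawY 94.3 j7 0.36 linear [0.0219, -0.6194, -0.1166] twist 0.0 dist 0.631
```

```bash
python3 -m jog '{"grip":[0,0,0,0,0,0,0,0,0,0],"linear":[[0,0,-0.02],[0,0,-0.06],[0,-0.01,-0.1],[0.001,-0.04,-0.118],[0.003,-0.08,-0.118],[0.004,-0.12,-0.118],[0.006,-0.16,-0.118],[0.007,-0.2,-0.118],[0.008,-0.24,-0.118],[0.01,-0.28,-0.118]],"twist":[0,0,0,0,0,0,0,0,0,0]}'; python3 -m jog '{"grip":[0,0,0,0,0,0,0,0],"linear":[[0.001,-0.04,0],[0.003,-0.08,0],[0.004,-0.12,0],[0.006,-0.16,0],[0.007,-0.2,0],[0.008,-0.24,0],[0.01,-0.28,0],[0.01,-0.28,0]],"twist":[0,0,0,0,0,0,0,0]}'; python3 -c "
from h import *
go(.4585,-.274,.13,94.3)"
```

```text
time_s: 22.85
ee_pos: [0.4444, 0.0629, 0.1308]
ee_rot: [-0.038, 0.999, -0.0, 0.001]
force: [1.8, -0.4, -1.1]
grip_width: 0.568
grip_force: 62.4
time_s: 23.52
ee_pos: [0.4547, -0.2229, 0.1304]
ee_rot: [-0.033, 0.999, -0.001, 0.0]
force: [-0.1, -0.5, -1.3]
grip_width: 0.567
grip_force: 62.4
pos [ 0.4547 -0.2229  0.1304] yawY 93.8 j7 1.66 linear [-0.0004, -0.0512, 0.0005] twist -0.5 dist 0.051
```

```bash
python3 -m jog '{"grip":[0,0,0,0,0,0],"linear":[[0,-0.03,0],[0,-0.051,0],[0,-0.051,0],[0,-0.051,0],[0,-0.051,0],[0,-0.051,0]],"twist":[0,0,0,0,0,0]}'; python3 -c "
from h import *
go(.4585,-.274,.0178,94.3)"
```

```text
time_s: 24.02
ee_pos: [0.4593, -0.265, 0.1302]
ee_rot: [-0.038, 0.999, -0.0, 0.0]
force: [0.4, -1.0, -0.7]
grip_width: 0.571
grip_force: 62.4
pos [ 0.4593 -0.265   0.1302] yawY 94.4 j7 1.73 linear [0.0016, -0.0089, 0.1124] twist 0.1 dist 0.113
```

```bash
python3 -m jog '{"grip":[0,0,0,0,0],"linear":[[0.001,-0.009,0.03],[0.001,-0.009,0.05],[0.001,-0.009,0.05],[0.001,-0.009,0.05],[0.001,-0.009,0.05]],"twist":[0,0,0,0,0]}'; python3 -c "
from h import *
go(.4585,-.274,.0178,94.3)"
```

```text
time_s: 24.43
ee_pos: [0.4596, -0.2743, 0.081]
ee_rot: [-0.038, 0.999, -0.0, 0.0]
force: [-0.1, -0.2, -0.8]
grip_width: 0.567
grip_force: 62.4
pos [ 0.4596 -0.2743  0.081 ] yawY 94.4 j7 1.69 linear [0.0011, 0.0004, 0.0632] twist 0.1 dist 0.063
```

```bash
python3 -m jog '{"grip":[0,0,0,0,0,0,0,0,0],"linear":[[0.001,0,0.025],[0.001,0,0.045],[0.001,0,0.053],[0.001,0,0.057],[0.001,0,0.06],[0.001,0,0.062],[0.001,0,0.0635],[0.001,0,0.0645],[0.001,0,0.0645]],"twist":[0,0,0,0,0,0,0,0,0]}'; python3 -c "
from h import *
go(.4585,-.274,.0178,94.3)"
```

```text
time_s: 25.18
ee_pos: [0.4585, -0.2752, 0.0178]
ee_rot: [-0.038, 0.999, -0.001, 0.0]
force: [-15.2, 5.4, 44.9]
grip_width: 0.571
grip_force: 66.7
pos [ 0.4585 -0.2752  0.0178] yawY 94.3 j7 1.62 linear [-0.0001, 0.0012, 0.0] twist 0.0 dist 0.001
```

Contact. I'll release, back off upward and then move clear of the tin so it can be seen.

```bash
python3 -m jog '{"grip":[0,0,0.75,0.75,0.75,0.75,0.75,0.75,0.75,0.75],"linear":[[0,0,-0.001],[0,0,-0.001],[0,0,-0.001],[0,0,-0.001],[0,0,-0.001],[0,0,-0.001],[0,0,-0.02],[0,0,-0.055],[0,0,-0.09],[0,0,-0.13]],"twist":[0,0,0,0,0,0,0,0,0,0]}'; python3 -m jog '{"grip":[0.75,0.75,0.75,0.75,0.75,0.75,0.75,0.75,0.75,0.75],"linear":[[0,0.03,-0.03],[0,0.07,-0.05],[0,0.11,-0.05],[0,0.15,-0.05],[0,0.19,-0.05],[0,0.23,-0.05],[0,0.27,-0.05],[0,0.3,-0.05],[0,0.3,-0.05],[0,0.3,-0.05]],"twist":[0,0,0,0,0,0,0,0,0,0]}'; python3 - <<'E'
from h import *
for n in('cup_wide','cup_medium','cup_small','cup_square','tumbler','lidded_tin'): f=chk(n)
for n in('tumbler','lidded_tin'): s=chk(n,("scene",))
cv2.imwrite("pics/t4.png",cv2.resize(f["frame"][140:265,340:475],None,fx=4,fy=4,interpolation=cv2.INTER_CUBIC))
cv2.imwrite("pics/s4.png",s["frame"])
E
```

```text
time_s: 26.02
ee_pos: [0.4572, -0.2743, 0.146]
ee_rot: [-0.038, 0.999, 0.001, -0.001]
force: [-0.0, -0.4, 0.3]
grip_width: 0.747
grip_force: 0.0
time_s: 26.85
ee_pos: [0.4351, 0.0256, 0.1954]
ee_rot: [-0.039, 0.999, -0.0, 0.0]
force: [-0.0, -0.2, -1.0]
grip_width: 0.752
grip_force: 0.0
top cup_wide 0.92 [254. 122. 282. 152.] [0.6848 0.0395] 15.6 err 0.061
top cup_wide 0.58 [294. 158. 320. 183.] [ 0.5986 -0.0536] 2.2 err 0.494
top cup_wide 0.57 [361. 191. 390. 222.] [ 0.521 -0.201] 2.2 err 0.042
top cup_medium 0.83 [396. 224. 427. 246.] [ 0.4577 -0.2749] 3.5 err 0.069
top cup_medium 0.28 [390. 164. 415. 187.] [ 0.5902 -0.2639] 86.6 err 0.146
top cup_small 0.59 [424. 192. 449. 209.] [ 0.53   -0.3363] 88.5 err 0.078
top cup_square 0.95 [390. 164. 415. 186.] [ 0.5901 -0.2636] 4.2 err 0.051
top tumbler 0.57 [168. 164. 196. 189.] [0.5854 0.2337] 21.2 err 0.138
top lidded_tin 0.69 [110. 165. 134. 190.] [0.5927 0.3739] 17.7 err 0.125
scene tumbler 0.93 [313. 152. 336. 186.] [0.5888 0.2343] 24.1 err 0.067
scene tumbler 0.74 [121. 249. 124. 261.] [ 0.5617 -0.287 ] 54.9 err 16.404
scene lidded_tin 0.78 [354. 146. 377. 168.] [0.5959 0.3706] 25.5 err 0.118
```

View pics/t4.png

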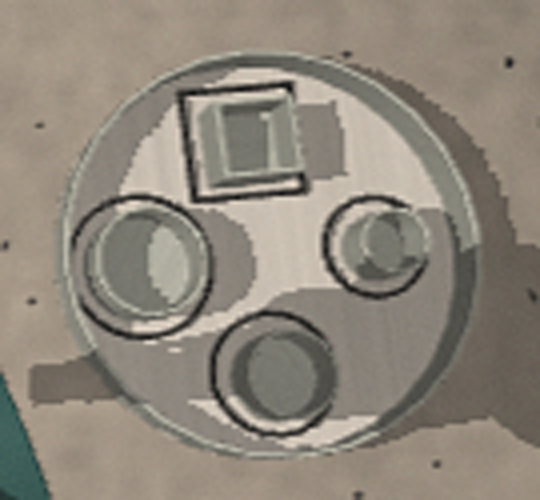

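View pics/s4.png

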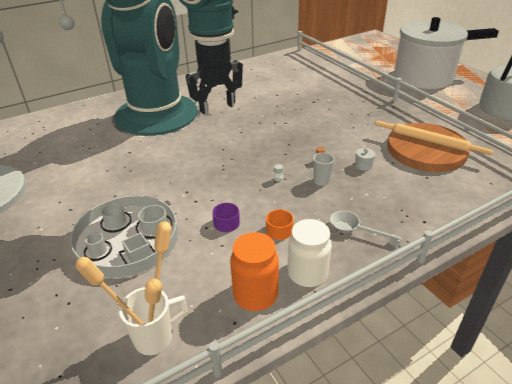

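The top crop shows every cup inside its own rim: wide (145,265), medium (272,375), small (383,240), square (250,140). Each is within 3 mm of its seat centre. In the scene view the cups stand upright, and the tumbler (322,168) and lidded tin (365,158) are where they were. The arm touches nothing.

```bash
python3 -c "
from rig import job
print(job.sign_off())"
```

```text
the job is handed in; nothing more can be done
None
```

I set all four cups down upright in their matching seats, each within 3 mm of centre. The tumbler and lidded tin stand where they were, and I signed the job off at about 27 s of the 102 s allowed; sign-off returned no verdict.

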